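# Click the length stop onto its rail

## Robot

A 6-joint arm with a two-finger parallel gripper is mounted at the origin on a cart in front of the work surface, level with it; the furniture and walls round the work are solid. World frame = base frame: x ahead of the robot, y to its left, z up, the work surface at z = 0. Lengths are in mm, angles in rad, forces in N, time in s.
With the tool pointing down it reaches from about 400 to 925 mm from the base axis. Payload 12.5 kg.
Tool frame: the origin (TCP) lies at the very end of the fingers, on their centre line; the grasp point (between the pads) lies 19 mm behind it; z points along the fingers, x is the direction in which the jaws open and shut, and the axes are right-handed (so a half turn about z gives the same grasp; the last joint's range is limited). The gripper opens to 95 mm and grips with 3 to 60 N. Pads are 20 mm wide; open, the fingers measure 119 mm over their backs; the gripper's body (75 mm by 180 mm) begins 59 mm behind the grasp point.
Start: joints at [-1.33, 0.491, 1.559, -0, 1.092, -0.106], TCP at [212.455, -587.801, 214.661] pointing down, gripper open.
Joint ranges: [-3.1, 3.1], [-0.84, 2.19], [0.05, 2.79], [-1.13, 4.28], [0.06, 2.93], [-2.69, 2.69]. Speed limits (rad/s): [2.22, 2.22, 2.79, 3.14, 3.14, 3.14].

## Interface

Orientations are given as [roll, pitch, yaw] about the fixed x, y, z axes, in that order (R = Rz(yaw) Ry(pitch) Rx(roll)).
In Python, from cell import env gives the robot as it stands.
- The arm moves only by the tool arm_command, never from a script. Its argument "motion" is one flat list of numbers, 7 for each row, row after row: the opening, from -1 (shut) to 1 (fully open), then the shift along the tool's x, y, z in mm, then the turn, a rotation vector about the tool's x, y, z in degrees. In form: [fingers, dx, dy, dz, rx, ry, rz, fingers, dx, dy, dz, rx, ry, rz, ...]. A call has 1 to 20 rows; each row is the pose to reach, as a shift and turn from the pose commanded when the call began, along the tool's axes at that moment; what a row does not reach only later rows make up. A row lasts 1/10 s, in which the tool goes at most 50 mm and 8.59 degrees, less where a joint would pass 70% of its speed; a pose out of reach is approached as far as the arm can. A call with a gripper value outside its range is refused whole. The fingers move at their own pace and stop on an object; the grip force is fixed at half the most. Time passes only in rows, so rows that repeat a pose let the fingers close. It gives the time, the measured TCP pose, the force and the opening at its end, in the units of the state.
- env.state(): the state, without advancing time (a new reading comes with each control period).
- env.read_camera(name): name is "scene" or "top"; returns (picture, depth): 384x512x3 uint8, red, green, blue; 384x512 float32, mm along the optical axis (not along the pixel's ray), 0 where there is no reading.
- env.calibration(name): a dict with "fx", "fy", "cx", "cy" (pixels), "distortion" ([k1, k2, p1, p2, k3] as OpenCV has them; the pictures are not rectified), "cam_to_world" (4x4, takes a point from camera to world coordinates). Camera axes: x right, y down, z forward; pixel columns grow to the right and rows downward; lengths in mm; the calibration is good to about 2 mm. A picture is of the moment at which its call begins. calibration takes no time and is no camera call.
- env.job_done(): hands the job in, once; it reports no verdict.
Trained networks look in the newest picture that a camera, given by its name, has taken for a name from the list of things; names that differ only in an ending like _2 or _b are one class to them, and where a whole thing is asked for, a point or a joint stands for the part that bears it (a point fixed in the world has none). Each returns a list of dicts, best first, with "confidence" (0 to 1); they miss things now and then, are a little off and sometimes report something else, mostly with a low value. They report only what shows in the picture. A call takes as long as a camera call. They do not tell look-alikes from the thing itself.
- env.recognise(camera, label): "location" ([column, row] in pixels, amid what is visible of it).
- env.silhouettes(camera, label): "region" (384x512 bool, what is visible of it) and "location" ([column, row] in pixels, amid what is visible of it).
- env.spot_point(camera, label): "location" ([column, row] in pixels: a listed point, or the origin of a listed thing).
The state is a dict: "t": time; "joints": joint angles; "qvel": joint speeds; "tau": joint torques, N m; "eef_pos": TCP position; "tcp_rot": TCP orientation; "ft_force": force on the tool from outside, world axes, zero at the start; "moment": the same for the moment, N m; "opening": opening from 0.0 (shut) to 1.0 (fully open).
Only numpy, scipy, OpenCV 4.12 (cv2) and the standard library are available. Lean on these libraries where they do the work, as an engineer would, in place of code of your own. Each camera call takes 0.05 s, during which the arm holds its last target.

## Task

Fit the blue stop block on the steel bar of the length stop: pick it up, slide it bore first over the bar's free end and push it along, gently, until the sprung ball on top of the bar clicks into the groove half-way inside the block. Leave it there clicked in, not short of the ball and not pushed past it; the bar gets no hard knocks and the other things on the bench stay where they are.

Things in the scene. Friction and masses are not known exactly. Their poses are not given: they have to be found in the camera images.
- block_center (a point): Centre of the blue stop block (half-way up): loose, about 0.2 kg, 46 mm wide (x), 48 long (y), 47 high (z), standing on its flat underside, a white line across its top. A 24 x 24 mm square bore runs right through along y, its axis 2.5 mm below this centre. Both ends are alike.
- stop_block: The same block, origin at the centre of its underside. Mid-way along the bore's roof is a cross groove for the ball, 2.5 mm deep, 12 mm wide, with 45 degree flanks. The roof flares at 45 degrees over the last 7 mm at each mouth, so it is flat from 6 to 17 mm either side of mid-length.
- rail_tip (a point): Middle of the free end of the length stop's steel bar, on its axis, 75 mm above the bench. The bar is level, 22 x 22 mm square, 180 mm long. y points out of the free end along the bar, z up; the post's face is at y = -180 mm. The last 8 mm taper to 12 x 12 mm. The bore has 1 mm play all round; the block goes on with its y along the bar, either way round.
- stop_rail: The length stop, fixed: base plate 110 x 100 x 12 mm, grey post 44 x 36 mm, 102 mm high, and the bar. Origin under the middle of the plate; axes parallel to those at the bar's free end, which lies 198 mm along y and 75 mm up. A sprung ball stands in the bar's top, 60 to 105 mm in from the free end: it differs each time and is not given.
- detent_ball (a joint): How far the sprung steel ball (16 mm diameter) is pressed in, m: 0 = free, 7 mm proud of the bar's top; 0.004 to 0.006 under the flat roof; about 0.002 clicked in the groove. Resistance along the bar: 10 to 14 N as the mouth presses the ball in, 2 to 4 N under the roof, then a pull of about 3 N into the groove, nil when seated, rising to over 5 N if pushed on. Let go, it stays clicked.
- tape_measure: yellow pocket tape measure, 55 x 85 x 62, bystander; origin at its underside, left alone. Sizes in mm.
- yellow_roll: lying roll of yellow film, 121 x 96 x 57, bystander; origin at its underside, left alone. Sizes in mm.
- white_pot: white plastic pot, 72 diameter, 58 high, bystander; origin at its underside, left alone. Sizes in mm.
- sand_block: beige rubbing block, 66 x 79 x 30, bystander; origin at its underside, left alone. Sizes in mm.
- stone_chisel: grey mason's chisel lying flat, 62 x 202 x 20, bystander; origin at its underside, left alone. Sizes in mm.
Not all that is in view belongs to the job. There is more than one size of the stop_block; the one meant has the size given above.

How it is judged:
By the outcome, as a careful person would: the job done as asked, in the order asked, and still so for the second after the job is handed in, with the robot touching nothing.
It also fails if it takes over 58 s, if anything falls off the work surface, if the arm or the gripper's body presses on something with over 40 N, if the wrist force passes 120 N, or if a joint passes its speed limit or range.

## Working session

There is one attempt and no reset: what is moved stays moved. The work goes in short steps, Python scripts to look and compute and a tool call to move; the robot and the scene stay as the last step left them, time stands still between calls to the robot, and variables do not carry over. Pictures are saved under pics/ and viewed, and the job is handed in when it is done.

Besides the shell and the picture viewer there is one more tool, called after "Request:" as name(argument=value, ...), one argument or row to a line, values as JSON. arm_command: Moves the arm, as the interface text tells. Its arguments: {"type":"object","properties":{"motion":{"type":"array","items":{"type":"number"}}},"required":["motion"]}

```bash
ls; mkdir -p pics
cat > h.py <<'E'
from cell import env
import numpy as np, cv2
def cal(n):
    c=env.calibration(n); K=np.array([[c['fx'],0,c['cx']],[0,c['fy'],c['cy']],[0,0,1.]]); return K,np.array(c['distortion'],float),np.array(c['cam_to_world'],float)
def p2w(n,uv,d):
    K,D,T=cal(n); uv=np.asarray(uv,float).reshape(-1,1,2); d=np.atleast_1d(d)
    r=cv2.undistortPoints(uv,K,D)[:,0]
    p=np.c_[r*d[:,None],d,np.ones(len(d))]
    return (p@T.T)[:,:3]
def cloud(n,depth):
    v,u=np.mgrid[0:384,0:512]; uv=np.c_[u.ravel(),v.ravel()]
    return p2w(n,uv,depth.ravel()).reshape(384,512,3)
def w2p(n,P):
    K,D,T=cal(n); Ti=np.linalg.inv(T)
    return cv2.projectPoints(np.asarray(P,float).reshape(-1,1,3),cv2.Rodrigues(Ti[:3,:3])[0],Ti[:3,3],K,D)[0][:,0]
def save(n,im,s=1.5): cv2.imwrite('pics/'+n+'.png',cv2.resize(im[...,::-1],None,fx=s,fy=s,interpolation=cv2.INTER_CUBIC))
E
python3 - <<'E'
from h import *
for n in('scene','top'):
    im,d=env.read_camera(n); save(n+'0',im); np.savez(n+'0.npz',im=im,d=d)
    K,D,T=cal(n); print(n,K[0,0],T.round(3).tolist())
    for l in('block_center','rail_tip','stop_rail'):
        print(l,[(np.round(r['location'],1).tolist(),round(r['confidence'],2)) for r in env.spot_point(n,l)])
print(env.state())
E
```

```text
pics
scene 425.84858719508077 [[0.686, -0.457, 0.566, -250.94], [-0.727, -0.434, 0.531, -767.037], [0.003, -0.776, -0.631, 971.068], [0.0, 0.0, 0.0, 1.0]]
block_center [([291.8, 237.6], 0.74), ([224.2, 167.4], 0.57), ([204.5, 179.2], 0.49)]
rail_tip [([242.0, 205.7], 0.73)]
stop_rail [([229.2, 249.0], 0.75), ([294.9, 243.8], 0.67)]
top 423.0384371230296 [[-0.015, -0.993, 0.121, 405.671], [-1.0, 0.018, 0.024, -38.32], [-0.026, -0.12, -0.992, 1126.103], [0.0, 0.0, 0.0, 1.0]]
block_center [([152.9, 194.9], 0.79), ([161.5, 157.2], 0.76), ([124.4, 201.9], 0.51)]
rail_tip [([339.6, 255.8], 0.18)]
stop_rail [([318.6, 194.7], 0.94)]
{'t': 0.4, 'joints': array([-1.32962801e+00,  4.90999616e-01,  1.55894154e+00,  1.95169454e-05,
        1.09168800e+00, -1.05609936e-01]), 'qvel': array([-7.67881205e-04, -1.05908764e-03, -1.61986067e-04, -9.95633955e-05,
       -7.11813152e-04,  8.02043595e-05]), 'tau': array([ 3.54378353e-04, -6.11913085e+01, -2.58178872e+01,  6.92933891e-02,
        4.51910414e-02, -1.62547650e-05]), 'eef_pos': array([ 212.43904367, -587.79038909,  214.58470387]), 'tcp_rot': array([-3.14157158e+00,  3.44690771e-05, -1.22402707e+00]), 'ft_force': array([0.70339208, 0.19395922, 0.35898667]), 'moment': array([ 0.01498419, -0.03454452, -0.02365209]), 'opening': 1.0026990481930032}
```

View pics/scene0.png

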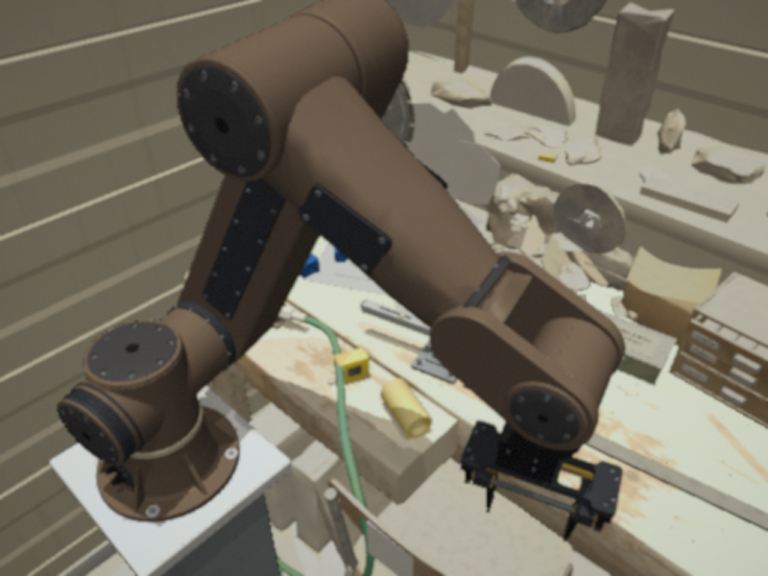

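View pics/top0.png

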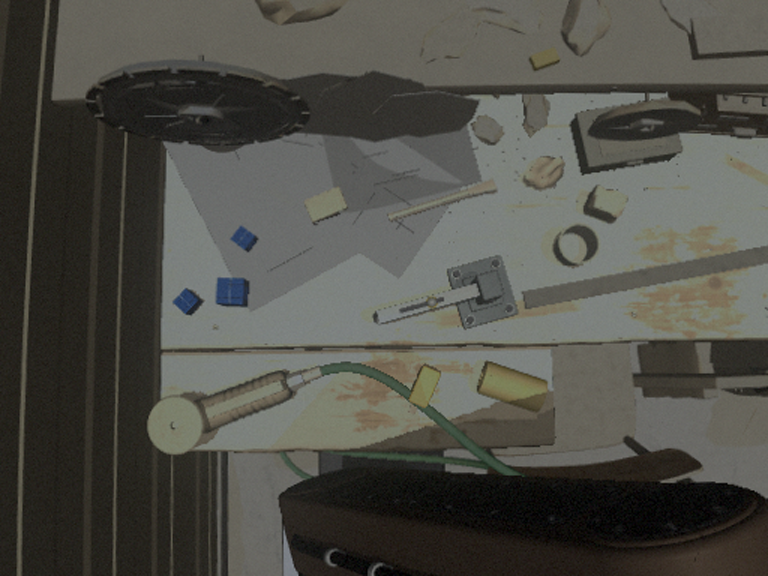

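The top view shows three blue candidates at about (162,158), (125,200) and (154,195). The bar runs from the post at about (325,193) to its free end at (252,212). Next I'll measure the candidates.

Run:
```python
from h import *
f=np.load('top0.npz'); im,d=f['im'],f['d']
P=cloud('top',d)
b=(im[...,2].astype(int)>im[...,0]+50)&(im[...,2]>70)
n,L,S,C=cv2.connectedComponentsWithStats(b.astype(np.uint8))
for i in range(1,n):
    if S[i,4]>40:
        m=L==i; q=P[m]; print('c',C[i].round(1),S[i],'z',np.percentile(q[:,2],[5,50,95]).round(1))
        zt=np.percentile(q[:,2],70); t=q[q[:,2]>zt-6]
        print('  top n',len(t),t.mean(0).round(1),cv2.minAreaRect(t[:,:2].astype(np.float32)))
x=im[120:240,90:380]; cv2.imwrite('pics/crop1.png',cv2.resize(x[...,::-1],None,fx=2.75,fy=2.75,interpolation=cv2.INTER_CUBIC))
x=im[140:220,100:200]; cv2.imwrite('pics/crop2.png',cv2.resize(x[...,::-1],None,fx=7,fy=7,interpolation=cv2.INTER_CUBIC))
# bench plane
for uv in [(130,220),(220,140),(240,222),(370,180)]:
    print(uv,P[uv[1],uv[0]].round(1))
```

```text
c [161.4 158. ] [155 152  14  14  84] z [29.5 32.9 36.5]
  top n 82 [633.1 220.3  46.2] ((530.2488403320312, 94.08712768554688), (362.7145690917969, 27.28209114074707), 50.74626159667969)
c [152.1 192.4] [145 186  17  12 147] z [44.  47.4 50.6]
  top n 146 [541.6 241.7  54.7] ((485.4823303222656, 110.13678741455078), (335.45733642578125, 33.25304412841797), 67.39828491210938)
c [123.2 200.5] [116 193  15  16 106] z [29.2 33.  35.8]
  top n 105 [524.3 324.3  32.8] ((524.3108520507812, 324.49664306640625), (29.63420295715332, 31.27609634399414), 47.52850341796875)
(130, 220) [474.5 315.8  -0.8]
(220, 140) [681.9  67.4  29.5]
(240, 222) [464.7  18.3  -1.6]
(370, 180) [ 5.711e+02 -3.327e+02  4.000e-01]
```

View pics/crop1.png

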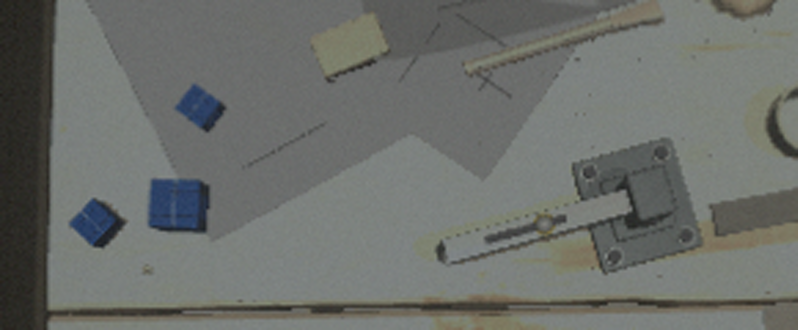

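View pics/crop2.png

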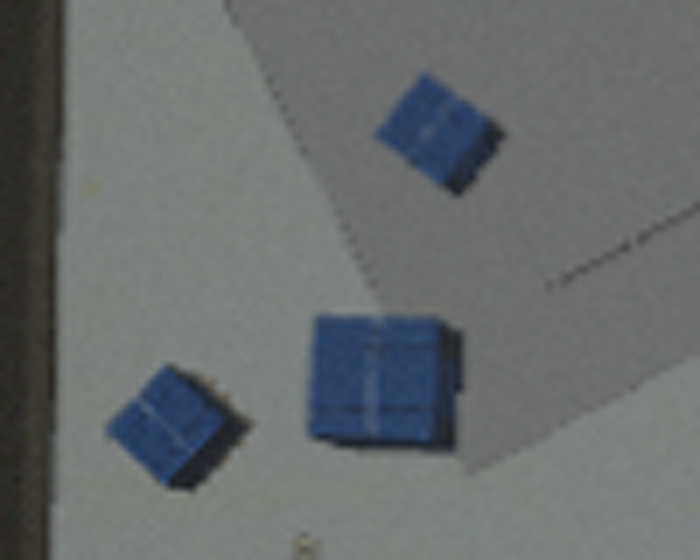

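The blue candidates are (162,158), (124,200) and (153,193). Their tops lie at z≈33, 33 and 47 mm, so only (153,193) matches the 47 mm high block, and the enlarged crop agrees because it is clearly the biggest. Next I'll fit poses using the silhouettes.

```bash
cat > fit.py <<'E'
from h import *
from scipy.optimize import minimize
def box(x0,x1,y0,y1,z0,z1): return np.array([[x,y,z] for x in(x0,x1) for y in(y0,y1) for z in(z0,z1)],float)
BLOCK=[box(-23,23,-24,24,0,47)]
bar=np.r_[box(-11,11,18,190,64,86),box(-6,6,197.9,198,69,81)]
RAIL=[box(-55,55,-50,50,0,12),box(-22,22,-18,18,0,102),bar]
S=6
def render(n,parts,p,roi,z=0):
    x,y,a=p; u0,v0,u1,v1=roi
    R=np.array([[np.cos(a),-np.sin(a),0],[np.sin(a),np.cos(a),0],[0,0,1]])
    m=np.zeros(((v1-v0)*S,(u1-u0)*S),np.uint8)
    for b in parts:
        q=w2p(n,b@R.T+[x,y,z])
        q=((q-[u0,v0]+.5)*S-.5)
        h=cv2.convexHull(q.astype(np.float32))
        cv2.fillConvexPoly(m,np.round(h*16).astype(np.int32),255,shift=4)
    return cv2.resize(m,(u1-u0,v1-v0),interpolation=cv2.INTER_AREA)/255.
def fit(n,parts,mask,p0,pad=6,z=0):
    v,u=np.where(mask); roi=(max(u.min()-pad,0),max(v.min()-pad,0),min(u.max()+pad,512),min(v.max()+pad,384))
    t=mask[roi[1]:roi[3],roi[0]:roi[2]].astype(float)
    f=lambda p:np.abs(render(n,parts,(p[0],p[1],p[2]/100),roi,z)-t).sum()
    best=None
    p0=np.array([p0[0],p0[1],p0[2]*100])
    for k in range(3):
        s=np.array([p0]+[p0+d for d in np.diag([8,8,8.])/(k+1)])
        r=minimize(f,p0,method='Nelder-Mead',options=dict(initial_simplex=s,xatol=.02,fatol=.02,maxiter=400)); p0=r.x
    return (p0[0],p0[1],p0[2]/100),r.fun,t.sum()
E
python3 - <<'E'
from fit import *
f=np.load('top0.npz'); im,d=f['im'],f['d']
i2,_=env.read_camera('top')
for l,parts,p0 in(('stop_block',BLOCK,(540,240,0)),('stop_rail',RAIL,(520,-190,.25))):
    for r in env.silhouettes('top',l):
        m=r['region']; print(l,r['confidence'],np.round(r['location'],1),m.sum())
        if l=='stop_block' and abs(r['location'][0]-153)>8: continue
        p,e,n=fit('top',parts,m,p0); print(np.round(p,3),e,n)
        o=im.copy(); c,_=cv2.findContours(m.astype(np.uint8),0,2); 
        o=cv2.resize(o,None,fx=4,fy=4,interpolation=cv2.INTER_CUBIC)
        for k in c: cv2.polylines(o,[(k*4+2)],1,(255,0,0),1)
        R=np.array([[np.cos(p[2]),-np.sin(p[2]),0],[np.sin(p[2]),np.cos(p[2]),0],[0,0,1]])
        for b in parts:
            h=cv2.convexHull(w2p('top',b@R.T+[p[0],p[1],0]).astype(np.float32))
            cv2.polylines(o,[np.int32(np.round(h*4+2))],1,(0,255,0),1)
        cx,cy=np.int32(r['location'])*4
        v,u=np.where(m); cv2.imwrite(f'pics/fit_{l}.png',o[max(0,v.min()*4-30):v.max()*4+30,max(0,u.min()*4-30):u.max()*4+30,::-1])
        if l=='stop_rail': print('tip',(R@[0,198,0]+[p[0],p[1],75]).round(1))
# blue mask
b=(i2[...,2].astype(int)>i2[...,0]+35)
b[:,:140]=0;b[:,175:]=0;b[:175]=0;b[210:]=0
print('blue',fit('top',BLOCK,b,(540,240,0)),b.sum())
E
```

```text
stop_block 0.72 [124.5 203.8] 201
stop_block 0.65 [154.1 194.8] 399
[5.41351e+02 2.40401e+02 1.20000e-02] 48.549019607843135 399.0
stop_block 0.47 [161.5 159.4] 163
stop_rail 0.83 [316.3 198.9] 1978
[ 5.34894e+02 -1.98785e+02  2.57000e-01] 165.77254901960785 1978.0
tip [484.6  -7.3  75. ]
blue ((np.float64(541.2001145632373), np.float64(244.79161501199854), np.float64(-0.23262931456556024)), np.float64(123.7764705882353), np.float64(295.0)) 295
```

Run:
```python
import cv2
a=cv2.imread('pics/fit_stop_rail.png');b=cv2.imread('pics/fit_stop_block.png');b=cv2.resize(b,None,fx=2,fy=2)
import numpy as np
print(a.shape,b.shape)
h=max(a.shape[0],b.shape[0]);o=np.zeros((h,a.shape[1]+b.shape[1],3),np.uint8);o[:a.shape[0],:a.shape[1]]=a;o[:b.shape[0],a.shape[1]:]=b
cv2.imwrite('pics/fits.png',o[:600,:800])
```

```text
(252, 440, 3) (280, 280, 3)
```

View pics/fits.png

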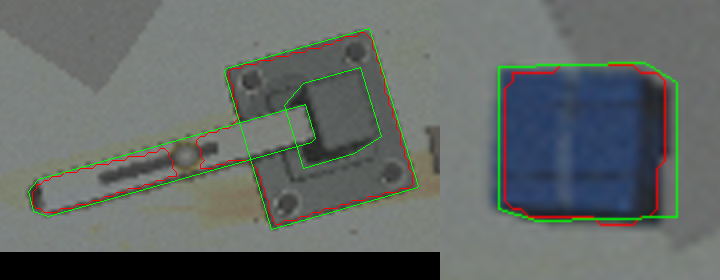

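Run:
```python
from fit import *
f=np.load('top0.npz'); im,d=f['im'].astype(int),f['d']
np.set_printoptions(linewidth=200)
print((im[...,2]-im[...,0])[182:210,140:172])
print(im[...,1][182:210,140:172])
print(d[182:210,140:172].round(0).astype(int))
# ball
p=(534.9,-198.8,.257); R=np.array([[np.cos(p[2]),-np.sin(p[2]),0],[np.sin(p[2]),np.cos(p[2]),0],[0,0,1]])
for s in range(-60,-110,-5): print(s,w2p('top',R@[0,198+s,87.]+[p[0],p[1],0]).round(1))
```

```text
[[ 2  2  4  4  3  1  4  2  6  3  4  3  8  1  0  1  3  0  1  0 -1 -1  0  2  2 -1  3  1  2  0  1  0]
 [ 1  3  1  3  4  3  3  2  2  4  5  3  5  3  2  3  1  1  2 -2  1  0  1  0  1  1  1  1  0 -1  2  1]
 [ 2  3  3  1  5  4  4  3  4  3  4  4  3  3  3  1  2  1  1  1  1 -1 -1  0  0  1  2 -2  2  1  2  3]
 [ 5  0  3  3  8 32 38 38 39 37 36 38 39 32 31 44 34 31 31 30 31 23 17  6  1  3  0  1  2  1  0  0]
 [ 4  1  4  3 10 45 55 52 56 58 57 57 55 39 38 56 56 53 52 53 50 54 32  9  3  2  1  2  3  2  1  1]
 [ 3  4  4  3 12 49 55 52 57 58 56 57 57 38 43 59 54 59 58 55 56 60 39 10  3  4  2  1  1 -1  2 -1]
 [ 4  4  1  2 13 59 62 57 57 58 61 58 54 43 48 61 60 62 60 59 61 64 38 11 11  7  4  2  1  1  5  1]
 [ 4  5  6  5 25 55 56 58 53 54 57 48 43 32 32 45 47 48 50 48 42 40 23  6  7  7  3  2  1  2  3  1]
 [ 5  2  3  8 28 57 58 55 56 57 55 55 50 36 40 49 55 54 55 55 52 53 36  9  5  2  3  2  3  1  0  1]
 [ 3  2  1  8 27 56 55 55 56 58 59 60 52 40 45 56 58 56 54 53 56 53 40 20 19 16  4  2 -1  1  1  1]
 [ 2  2  0  8 30 59 54 60 53 54 59 57 54 52 55 57 57 56 55 57 59 56 35 19 27 15  3  3  0  3  0  0]
 [ 2  2  5 
[... 9408 characters left out ...]
32 1137]
 [1140 1138 1142 1138 1140 1137 1140 1138 1139 1136 1139 1137 1136 1138 1137 1139 1141 1136 1137 1138 1135 1137 1136 1137 1134 1134 1126 1124 1133 1136 1135 1135]
 [1137 1137 1137 1139 1134 1141 1135 1136 1140 1137 1138 1136 1139 1135 1137 1139 1138 1138 1138 1133 1137 1136 1138 1135 1132 1136 1135 1135 1139 1135 1137 1132]
 [1136 1135 1137 1138 1134 1141 1135 1138 1133 1137 1132 1133 1132 1139 1134 1134 1137 1134 1138 1137 1137 1136 1138 1132 1134 1135 1131 1136 1134 1135 1138 1137]]
-60 [[271.9 205.3]]
-65 [[273.9 204.8]]
-70 [[275.8 204.2]]
-75 [[277.8 203.7]]
-80 [[279.7 203.1]]
-85 [[281.7 202.6]]
-90 [[283.6 202. ]]
-95 [[285.6 201.5]]
-100 [[287.5 200.9]]
-105 [[289.5 200.4]]
```

Run:
```python
from fit import *
f=np.load('top0.npz'); im=f['im']
x=im[190:218,245:310]; cv2.imwrite('pics/bar.png',cv2.resize(x[...,::-1],None,fx=12,fy=12,interpolation=cv2.INTER_CUBIC))
```

```text
(no output)
```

View pics/bar.png

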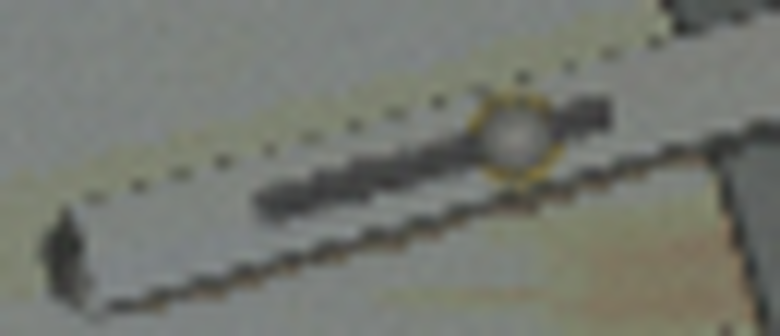

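Run:
```python
from fit import *
f=np.load('top0.npz'); im,d=f['im'].astype(int),f['d']
TOP=[box(-23,23,-24,24,46.9,47)]
w=(im[...,2]-im[...,0])
t=np.zeros((384,512)); sub=(slice(178,214),slice(136,176))
# soft: blueness/57, groove lines & white line filled by depth
s=np.clip(w/56,0,1); 
top=(d<1104)&(d>0); top=cv2.morphologyEx(top.astype(np.uint8),cv2.MORPH_CLOSE,np.ones((3,3)))
er=cv2.erode(top,np.ones((3,3))); s[er>0]=1
t[sub]=s[sub]
t[:,163:]=0
t[203:]=0
for nm,tt in(('soft',t),('bin',(t>.5)*1.)):
    roi=(136,178,176,214)
    g=lambda p:np.square(render('top',TOP,(p[0],p[1],p[2]/100),roi)-tt[178:214,136:176]).sum()
    p0=np.array([541,242,-4.])
    for k in range(3):
        r=minimize(g,p0,method='Nelder-Mead',options=dict(initial_simplex=[p0,p0+[5,0,0],p0+[0,5,0],p0+[0,0,6]],xatol=.02,fatol=.001)); p0=r.x
    print(nm,p0.round(2),r.fun)
P=cloud('top',d); q=P[188:200,147:160]; q=q[d[188:200,147:160]>0]; print('topz',np.median(q[:,2]))
# rail yaw/tip by bar top edges; bar top z from depth
for uv in[(262,208),(270,206),(295,198)]: print(P[uv[1],uv[0]].round(1))
```

```text
soft [539.58 241.31  -5.55] 5.33254638620154
bin [539.82 241.06  -6.96] 6.4559630911188
topz 47.447359869062666
[493.6 -40.8  87.2]
[498.2 -60.6  86.8]
[ 516.9 -122.6   86.9]
```

```bash
cat > mv.py <<'E'
from h import *
from scipy.spatial.transform import Rotation as Ro
def rel(pos,yaw,cmd=None):
    s=env.state(); p,r=(s['eef_pos'],s['tcp_rot']) if cmd is None else cmd
    R=Ro.from_euler('xyz',r); T=Ro.from_euler('xyz',[np.pi,0,yaw])
    return (R.inv().apply(np.array(pos)-p)).round(1), np.degrees((R.inv()*T).as_rotvec()).round(2)
E
python3 - <<'E'
from mv import *
print(rel((480,-170,215),-.6)); print(rel((540,241,125),-.06))
E
```

```text
(array([-3.020e+02, -3.936e+02, -3.000e-01]), array([  0.  ,  -0.  , -35.75]))
(array([-668.1, -589.8,   89.6]), array([  0.  ,  -0.  , -66.69]))
```

Request:
arm_command(
  motion=[1,-302,-394,0,0,0,-36,1,-302,-394,0,0,0,-36,1,-302,-394,0,0,0,-36,1,-302,-394,0,0,0,-36,1,-302,-394,0,0,0,-36,1,-302,-394,0,0,0,-36,1,-302,-394,0,0,0,-36,1,-302,-394,0,0,0,-36,1,-302,-394,0,0,0,-36,1,-302,-394,0,0,0,-36,1,-668,-590,60,0,0,-66.7,1,-668,-590,60,0,0,-66.7,1,-668,-590,60,0,0,-66.7,1,-668,-590,60,0,0,-66.7,1,-668,-590,60,0,0,-66.7,1,-668,-590,60,0,0,-66.7,1,-668,-590,60,0,0,-66.7,1,-668,-590,60,0,0,-66.7,1,-668,-590,60,0,0,-66.7,1,-668,-590,60,0,0,-66.7],
)

```text
t: 2.55
eef_pos: [540.0, 243.0, 153.9]
tcp_rot: [3.141, 0.001, -0.057]
ft_force: [-0.2, 0.2, 0.2]
opening: 1.001
```

Run:
```python
from fit import *
s=env.state(); print(s['t'],s['eef_pos'],s['tcp_rot'],s['joints'],s['ft_force'])
im,d=env.read_camera('scene'); save('scene1',im); np.savez('scene1.npz',im=im,d=d)
for l in('stop_rail',):
    for r in env.silhouettes('scene',l):
        m=r['region']; print(l,r['confidence'],np.round(r['location'],1),m.sum())
        p,e,n=fit('scene',RAIL,m,(535,-199,.257)); print(np.round(p,3),e,n)
        np.save('rm.npy',m)
```

```text
2.55 [540.01571139 243.04576756 153.89506959] [ 3.14132796e+00  6.15906860e-04 -5.67290074e-02] [ 3.11412263e-01  5.11467008e-01  1.70800785e+00 -3.17443489e-05
  9.22787693e-01  3.68160358e-01] [-0.18656964  0.17929725  0.19877398]
stop_rail 0.75 [288.7 231.7] 1586
[ 5.34606e+02 -1.96474e+02  2.61000e-01] 95.94901960784313 1586.0
```

View pics/scene1.png

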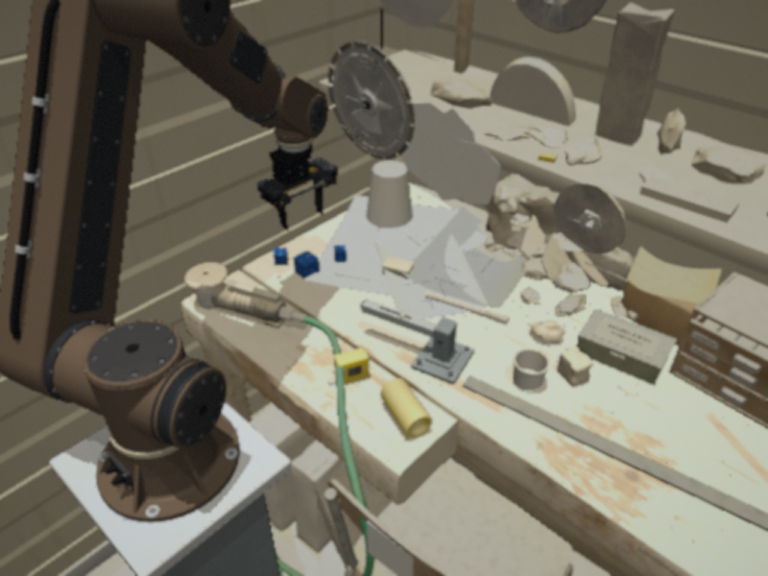

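The scene view shows the arm clear of the blue blocks at (187,169), (204,177) and (227,169). The rail tip is at (242,205), and its fit agrees with the top camera within 2 mm. Next I'll check the block in an enlarged crop.

Run:
```python
from fit import *
f=np.load('scene1.npz'); im,d=f['im'],f['d']
w=im[...,2].astype(int)-im[...,0]
P=cloud('scene',d)
x0,y0,x1,y1=180,155,245,200
b=np.zeros((384,512),bool); b[y0:y1,x0:x1]=w[y0:y1,x0:x1]>35
n,L,S,C=cv2.connectedComponentsWithStats(b.astype(np.uint8)); print(S,C)
k=np.argmin(np.hypot(*(C-[204,177]).T)); m=cv2.morphologyEx((L==k).astype(np.uint8),cv2.MORPH_CLOSE,np.ones((5,5)))>0
p,e,nn=fit('scene',BLOCK,m,(540,241,-.06)); print(np.round(p,3),e,nn)
o=cv2.resize(im[y0:y1,x0:x1],None,fx=12,fy=12,interpolation=cv2.INTER_CUBIC)
for pp,c in((p,(0,255,0)),((540,241,-.06),(255,0,0))):
    R=np.array([[np.cos(pp[2]),-np.sin(pp[2]),0],[np.sin(pp[2]),np.cos(pp[2]),0],[0,0,1]])
    h=cv2.convexHull(w2p('scene',BLOCK[0]@R.T+[pp[0],pp[1],0]).astype(np.float32))
    cv2.polylines(o,[np.int32((h-[x0,y0]+.5)*12)],1,c,1)
cv2.imwrite('pics/sc_crop.png',o[...,::-1])
```

```text
[[     0      0    512    384 196290]
 [   223    163      8     11     66]
 [   183    165      8     11     75]
 [   197    168     15     16    177]] [[255.58254623 191.53023588]
 [226.51515152 168.16666667]
 [186.58666667 169.93333333]
 [203.96610169 175.8079096 ]]
[ 5.44002e+02  2.52350e+02 -5.22000e-01] 70.76078431372548 177.0
```

View pics/sc_crop.png

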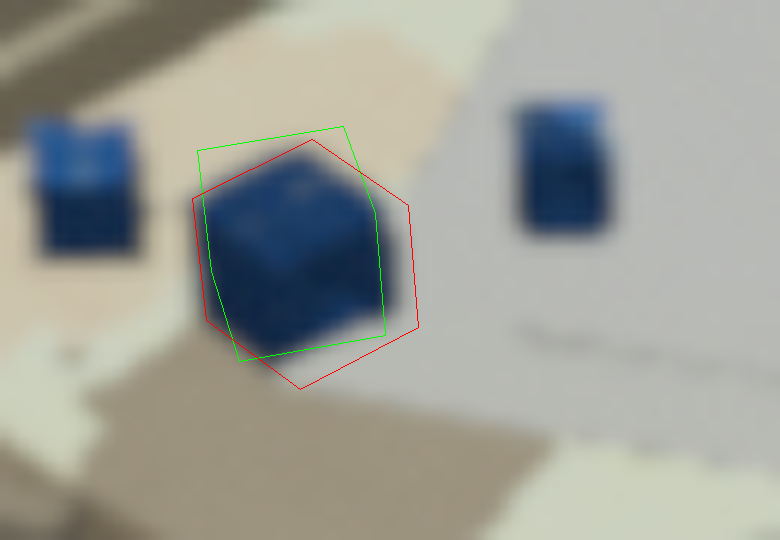

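Run:
```python
from fit import *
f=np.load('scene1.npz'); im,d=f['im'],f['d']
np.set_printoptions(linewidth=220)
print(im[164:188,194:216,0])
P=cloud('scene',d)
print(P[164:188,194:216,2].round(0).astype(int))
m=np.zeros((384,512),bool); m[164:188,194:216]=im[164:188,194:216,0]<90
for th in(80,100,120):
    m[164:188,194:216]=im[164:188,194:216,0]<th
    print(th,fit('scene',BLOCK,m,(540,243,-.06),z=0),m.sum())
f=np.load('top0.npz')
mt=np.zeros((384,512),bool); s=(slice(178,212),slice(138,172))
mt[s]=(f['im'][s][...,1]<95)
```

```text
[[204 204 204 204 204 204 205 204 204 204 204 204 204 204 204 204 204 204 204 204 204 204]
 [204 205 204 204 204 204 204 204 204 204 203 202 203 204 204 204 204 204 204 204 204 203]
 [204 204 204 204 204 204 203 201 197 194 189 189 196 201 204 204 204 204 204 203 204 201]
 [204 204 204 204 203 200 194 182 166 153 142 145 165 185 198 203 204 204 205 203 201 194]
 [204 204 203 200 195 183 164 140 111  89  75  81 112 148 178 194 201 204 205 202 194 185]
 [203 203 198 184 164 140 108  82  55  41  41  50  69 100 133 164 185 198 202 200 191 183]
 [201 195 178 147 109  81  54  39  32  35  51  55  52  56  76 110 147 177 194 193 186 183]
 [192 169 134  92  56  39  30  30  27  33  43  46  35  32  35  56  91 138 174 188 184 183]
 [185 152  92  46  29  28  30  31  27  31  30  31  27  30  25  30  48  95 152 180 184 183]
 [191 159  89  32  25  30  39  37  32  27  27  29  27  27  27  25  28  73 138 173 182 183]
 [197 166  94  29  26  30  35  35  27  27  25  25  24  24  24  23  25  55 113 159 179 183]
 [197 167  96  30  20  22  24  27  26  25  22  23  20  21  19  18  17  40  90 148 177 183]
 [198 16
[... 3038 characters left out ...]
  8   9  11   5  11  10   9  11  10   9   8   6]
 [ -5   2  -1   3   0   3   0  -3  -3  12   8   9  10   9   9  13   9  11  16   9   8  13]
 [  1  -3   0   1   0   2  -3   4   0  -1  -1  -1   0  15  11  10  10  13  13  10   9   9]]
80 ((np.float64(539.8570137273325), np.float64(247.52371453703225), np.float64(-0.46042578843356863)), np.float64(66.16470588235293), np.float64(193.0)) 193
100 ((np.float64(536.992247032329), np.float64(243.03203014539258), np.float64(-0.2995009060428315)), np.float64(59.32941176470589), np.float64(211.0)) 211
120 ((np.float64(538.053725253111), np.float64(245.0083430890669), np.float64(-0.28197787873723756)), np.float64(45.36078431372549), np.float64(227.0)) 227
```

Run:
```python
from fit import *
np.set_printoptions(linewidth=220)
for n in('top','scene'):
    f=np.load('top0.npz' if n=='top' else 'scene1.npz'); P=cloud(n,f['d']).reshape(-1,3); P=P[(f['d']>0).ravel()]
    print(n,'rows x 605..475, cols y 300..190 (step 10)')
    for x in range(605,470,-10):
        r=[]
        for y in range(300,180,-10):
            q=P[(abs(P[:,0]-x)<5)&(abs(P[:,1]-y)<5)&(P[:,2]<100)]
            r.append(int(round(np.median(q[:,2]))) if len(q)>2 else -99)
        print(x,r)
```

```text
top rows x 605..475, cols y 300..190 (step 10)
605 [0, -1, 0, 0, 2, 2, 3, 2, 2, 2, 3, 3]
595 [0, 0, 1, 0, 1, 2, 2, 2, 2, 3, 4, 3]
585 [0, 0, 0, 0, 0, 3, 4, 4, 5, 4, 4, 4]
575 [1, 1, 1, 0, 1, 4, 4, 5, 4, 4, 4, 4]
565 [-1, 0, 0, -99, 46, 46, 46, 46, 6, 5, 5, 6]
555 [0, -2, -1, -99, 46, 47, 47, 48, 26, 7, 6, 7]
545 [0, 1, 0, -99, 47, 47, 48, 47, 41, 8, 9, 9]
535 [0, 0, 1, -99, 46, 48, 47, 47, 11, 8, 9, 9]
525 [1, 0, -1, -99, 48, 46, 46, 48, 25, 10, 10, 10]
515 [1, 0, 1, 0, 2, 3, 23, 2, 22, 12, 9, 0]
505 [1, 1, -1, 1, 1, -1, 0, 0, 2, 1, 1, 1]
495 [1, 0, -1, 0, 1, 1, 0, 0, 1, 1, 0, -1]
485 [1, 1, 2, 1, 0, 0, 1, 1, 1, 0, 1, -1]
475 [1, 1, 1, -1, 2, 1, 0, 0, 1, 1, -1, -1]
scene rows x 605..475, cols y 300..190 (step 10)
605 [1, -99, 1, 3, 2, 2, 2, 2, -99, -99, 4, 2]
595 [-99, -99, -99, -99, 3, 2, 4, -99, 4, -99, 4, 4]
585 [-99, -99, -99, -99, -99, -99, 3, 5, 4, 4, 5, 4]
575 [-99, -99, -99, -99, -99, -99, -99, -99, 4, 5, 7, 4]
565 [-99, -99, -99, -99, -99, -99, -99, -99, 28, 6, 6, 6]
555 [-99, -99, -99, -99, 47, 47, 43, 23, 25, 7, 7, 7]
545 [-99, -99, -99, -99, 48, 46, 14, 13, 37, 7, 7, 7]
535 [-1, -99, -99, -99, 45, 46, 48, 45, 40, 8, 10, 4]
525 [4, -99, 2, 23, 47, 46, 48, 48, 26, 10, 1, 10]
515 [0, 1, 0, 2, 23, 24, 18, 24, 25, 0, 5, -2]
505 [1, -99, -2, -1, 0, 1, -99, 0, 0, 2, -1, 0]
495 [0, -2, 1, -99, 0, -1, 0, 0, 1, 2, 0, 1]
485 [0, 0, 0, 1, 0, 1, -1, 0, 0, -1, 1, 0]
475 [-1, -1, -1, 0, 0, 2, -1, 0, 1, 0, 0, -1]
```

Run:
```python
from mv import *
s=env.state(); print(s['t'],s['eef_pos'],s['tcp_rot'],s['ft_force']); print(rel((540,241,10),-.06))
```

```text
2.65 [540.07144425 240.42682438 154.51359561] [ 3.14108854e+00  3.99395550e-04 -5.93214084e-02] [-0.04895997  0.26915861  0.113697  ]
(array([ -0. ,  -0.6, 144.5]), array([0.03, 0.02, 0.04]))
```

Request:
arm_command(
  motion=[1,0,0,45,0,0,0,1,0,0,90,0,0,0,1,0,0,115,0,0,0,1,0,0,132,0,0,0,1,0,0,140,0,0,0,1,0,0,144,0,0,0,1,0,0,144,0,0,0,1,0,0,144,0,0,0],
)

```text
t: 3.45
eef_pos: [540.8, 240.8, 11.6]
tcp_rot: [-3.141, -0.001, -0.06]
ft_force: [-0.6, -0.0, 0.5]
opening: 1.002
```

Request:
arm_command(
  motion=[-1,0,0,0,0,0,0,-1,0,0,0,0,0,0,-1,0,0,0,0,0,0,-1,0,0,0,0,0,0,-1,0,0,0,0,0,0,-1,0,0,0,0,0,0,-1,0,0,0,0,0,0,-1,0,0,0,0,0,0],
)

```text
t: 4.25
eef_pos: [540.2, 241.0, 10.5]
tcp_rot: [3.141, 0.0, -0.06]
ft_force: [-1.2, 0.4, -0.0]
opening: 0.483
```

Run:
```python
from mv import *
s=env.state(); c=((540,241,10.5),(np.pi,0,-.06)); print(rel((540,241,90),-.06,c),rel((465,66,90),.259,c),rel((465,66,66),.259,c))
```

```text
(array([  0. ,   0. , -79.5]), array([0., 0., 0.])) (array([-64.4, 179.2, -79.5]), array([  0.  ,   0.  , -18.28])) (array([-64.4, 179.2, -55.5]), array([  0.  ,   0.  , -18.28]))
```

Request:
arm_command(
  motion=[-1,0,0,-15,0,0,0,-1,0,0,-40,0,0,0,-1,0,0,-79,0,0,0,-1,-13,36,-79,0,0,-4,-1,-26,72,-79,0,0,-8,-1,-39,108,-79,0,0,-12,-1,-52,144,-75,0,0,-16,-1,-60,168,-68,0,0,-18,-1,-64.4,179.2,-60,0,0,-18.3,-1,-64.4,179.2,-55.5,0,0,-18.3,-1,-64.4,179.2,-55.5,0,0,-18.3,-1,-64.4,179.2,-55.5,0,0,-18.3],
)

```text
t: 5.45
eef_pos: [465.9, 66.8, 66.2]
tcp_rot: [3.141, -0.0, 0.26]
ft_force: [0.2, 0.9, -2.2]
opening: 0.483
```

Run:
```python
from fit import *
for n in('scene','top'):
    im,d=env.read_camera(n); save(n+'2',im); np.savez(n+'2.npz',im=im,d=d)
s=env.state(); print(s['t'],s['eef_pos'],s['tcp_rot'],s['ft_force'],s['opening'])
im=np.load('scene2.npz')['im'];x=im[160:270,180:330]; cv2.imwrite('pics/sc2c.png',cv2.resize(x[...,::-1],None,fx=5,fy=5,interpolation=cv2.INTER_CUBIC))
im=np.load('top2.npz')['im'];x=im[150:250,200:350]; cv2.imwrite('pics/tp2c.png',cv2.resize(x[...,::-1],None,fx=5,fy=5,interpolation=cv2.INTER_CUBIC))
```

```text
5.55 [465.71874333  66.73137036  66.25089826] [ 3.14142545e+00 -4.33052343e-04  2.60431245e-01] [ 0.11996129  0.50438293 -2.59659983] 0.48180714760696225
```

View pics/sc2c.png

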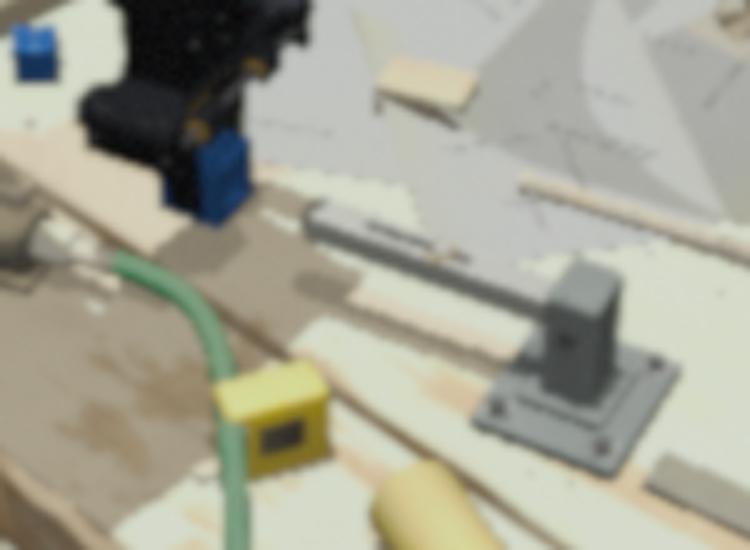

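View pics/tp2c.png

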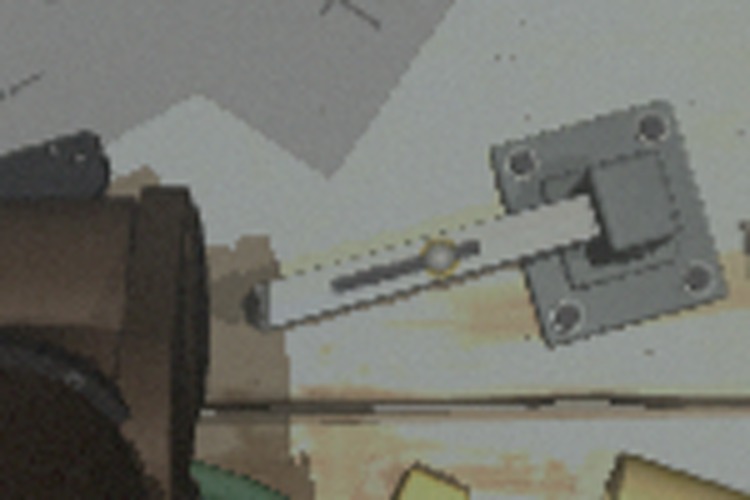

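The scene crop shows the block held at crop (215,175), with its mouth facing the bar tip at (318,215). The top crop shows the ball at (440,257). Both rail fits agree laterally within 0.5 mm. Now I'll approach the tip.

Request:
arm_command(
  motion=[-1,-0.5,12,1.7,0,0,0,-1,-0.5,24,1.7,0,0,0,-1,-0.5,36,1.7,0,0,0,-1,-0.5,45,1.7,0,0,0,-1,-0.5,45,1.7,0,0,0,-1,-0.5,45,1.7,0,0,0],
)

```text
t: 6.15
eef_pos: [476.3, 21.9, 64.4]
tcp_rot: [-3.142, 0.0, 0.258]
ft_force: [-0.7, 0.3, -1.5]
opening: 0.485
```

```bash
cat > st.py <<'E'
from mv import *
s=env.state(); p=s['eef_pos']; a=.259; tip=np.array([484.0,-6.2])
q=p[:2]-tip; u=np.array([-np.sin(a),np.cos(a)]); v=np.array([np.cos(a),np.sin(a)]); F=s['ft_force']
print('t %.2f s %.2f lat %.2f z %.2f yaw %.4f | F out %.2f lat %.2f z %.2f M %s open %.3f'%(s['t'],q@u,q@v,p[2],s['tcp_rot'][2],F[:2]@u,F[:2]@v,F[2],s['moment'].round(2),s['opening']), s['tcp_rot'].round(4))
E
python3 st.py
python3 - <<'E'
from fit import *
im,d=env.read_camera('scene'); np.savez('scene3.npz',im=im,d=d)
x=im[170:240,200:310]; cv2.imwrite('pics/sc3c.png',cv2.resize(x[...,::-1],None,fx=7,fy=7,interpolation=cv2.INTER_CUBIC))
E
python3 st.py
```

```text
t 6.15 s 29.17 lat -0.24 z 64.38 yaw 0.2585 | F out 0.49 lat -0.55 z -1.51 M [-0.03 -0.15  0.05] open 0.485 [-3.1416e+00  2.0000e-04  2.5850e-01]
t 6.20 s 29.48 lat -0.24 z 64.40 yaw 0.2591 | F out 0.46 lat -0.12 z -2.11 M [ 0.   -0.1   0.01] open 0.481 [-3.1416e+00  2.0000e-04  2.5910e-01]
```

View pics/sc3c.png

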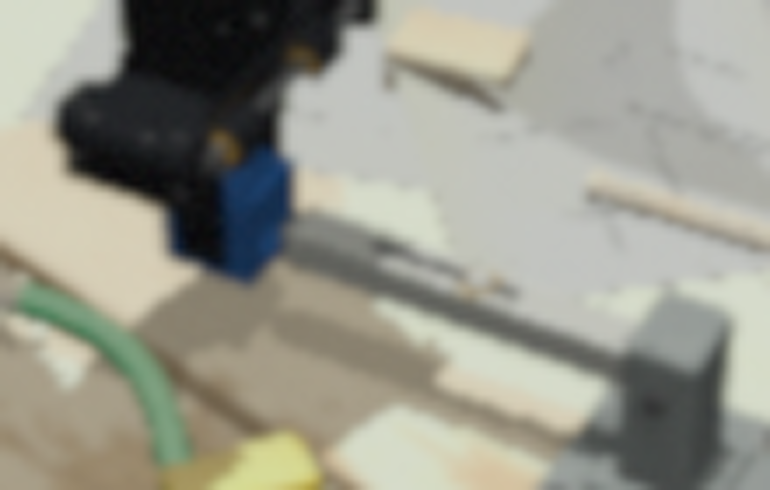

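```bash
cat > ov.py <<'E'
import sys
from fit import *
def overlay(npz,n,out,roi,k,blockpose,rail=(534.7,-197.6,.259)):
    im=np.load(npz)['im']; x0,y0,x1,y1=roi
    o=cv2.resize(im[y0:y1,x0:x1],None,fx=k,fy=k,interpolation=cv2.INTER_CUBIC)
    E=[(a,b) for a in range(8) for b in range(a+1,8) if bin(a^b).count('1')==1]
    def dr(b,p,z,c):
        R=np.array([[np.cos(p[2]),-np.sin(p[2]),0],[np.sin(p[2]),np.cos(p[2]),0],[0,0,1]])
        q=(w2p(n,b@R.T+[p[0],p[1],z])-[x0,y0]+.5)*k
        for i in range(0,len(b),8):
            for a,bb in E: cv2.line(o,tuple(np.int32(q[i+a])),tuple(np.int32(q[i+bb])),c,1)
    for b in RAIL: dr(b,rail,0,(255,0,0))
    x,y,a,z=blockpose
    dr(BLOCK[0],(x,y,a),z,(0,255,0)); dr(box(-12,12,-24,24,9,33),(x,y,a),z,(255,255,0))
    cv2.imwrite(out,o[...,::-1])
E
python3 - <<'E'
from ov import *
s=env.state(); p=s['eef_pos']
overlay('scene3.npz','scene','pics/ov3.png',(200,170,310,240),7,(p[0],p[1],s['tcp_rot'][2],p[2]-10.5))
E
```

```text
(no output)
```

View pics/ov3.png

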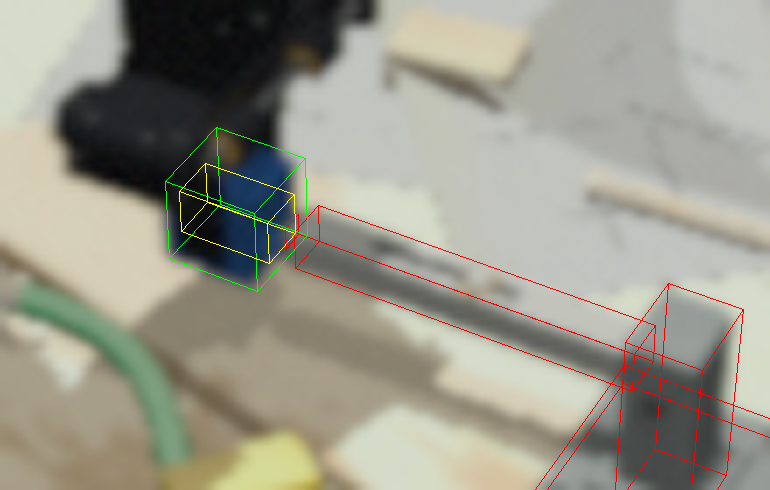

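Request:
arm_command(
  motion=[-1,0,3,0,0,0,0,-1,0,6,0,0,0,0,-1,0,8,0,0,0,0,-1,0,10,0,0,0,0,-1,0,10,0,0,0,0],
)

```text
t: 6.7
eef_pos: [479.0, 12.5, 64.4]
tcp_rot: [3.141, -0.0, 0.259]
ft_force: [-0.5, -0.5, -2.6]
opening: 0.484
```

```bash
python3 st.py
```

```text
t 6.70 s 19.32 lat -0.08 z 64.41 yaw 0.2594 | F out -0.38 lat -0.62 z -2.57 M [ 0.04 -0.15 -0.04] open 0.484 [ 3.1415 -0.      0.2594]
```

Request:
arm_command(
  motion=[-1,0,1.5,0,0,0,0,-1,0,3,0,0,0,0,-1,0,4.5,0,0,0,0,-1,0,6,0,0,0,0,-1,0,6,0,0,0,0],
)

```text
t: 7.2
eef_pos: [480.5, 6.6, 64.4]
tcp_rot: [3.141, -0.0, 0.259]
ft_force: [-0.5, 0.2, -2.6]
opening: 0.478
```

```bash
python3 st.py
```

```text
t 7.20 s 13.31 lat -0.06 z 64.42 yaw 0.2593 | F out 0.28 lat -0.45 z -2.62 M [ 0.04 -0.14  0.06] open 0.478 [ 3.1414e+00 -1.0000e-04  2.5930e-01]
```

Request:
arm_command(
  motion=[-1,0,1.5,0,0,0,0,-1,0,3,0,0,0,0,-1,0,4.5,0,0,0,0,-1,0,6,0,0,0,0,-1,0,8,0,0,0,0,-1,0,10,0,0,0,0,-1,0,10,0,0,0,0],
)

```text
t: 7.9
eef_pos: [483.1, -3.1, 64.4]
tcp_rot: [3.141, -0.0, 0.259]
ft_force: [-0.3, 0.4, -2.0]
opening: 0.485
```

```bash
python3 st.py
```

```text
t 7.90 s 3.24 lat -0.06 z 64.41 yaw 0.2592 | F out 0.49 lat -0.20 z -2.02 M [ 0.02 -0.14  0.01] open 0.485 [ 3.1415e+00 -1.0000e-04  2.5920e-01]
```

Request:
arm_command(
  motion=[-1,0,3,0,0,0,0,-1,0,7,0,0,0,0,-1,0,11,0,0,0,0,-1,0,15,0,0,0,0,-1,0,19,0,0,0,0,-1,0,23,0,0,0,0,-1,0,26,0,0,0,0,-1,0,26,0,0,0,0],
)

```text
t: 8.7
eef_pos: [489.8, -28.3, 64.4]
tcp_rot: [3.141, -0.0, 0.259]
ft_force: [-0.5, 1.2, -2.3]
opening: 0.483
```

```bash
python3 st.py
python3 - <<'E'
from ov import *
for n in('scene','top'):
    im,d=env.read_camera(n); np.savez(n+'4.npz',im=im,d=d)
s=env.state(); p=s['eef_pos']
overlay('scene4.npz','scene','pics/ov4.png',(200,170,310,240),7,(p[0],p[1],s['tcp_rot'][2],p[2]-10.5))
x=np.load('top4.npz')['im'][150:250,200:350]; cv2.imwrite('pics/tp4.png',cv2.resize(x[...,::-1],None,fx=5,fy=5,interpolation=cv2.INTER_CUBIC))
E
```

```text
t 8.70 s -22.88 lat -0.06 z 64.41 yaw 0.2591 | F out 1.24 lat -0.16 z -2.35 M [-0.01 -0.16  0.02] open 0.483 [ 3.1415e+00 -1.0000e-04  2.5910e-01]
```

View pics/ov4.png

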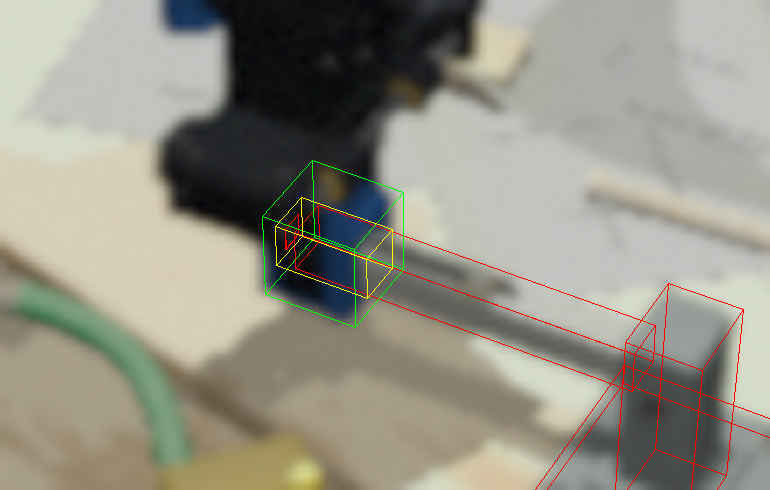

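View pics/tp4.png

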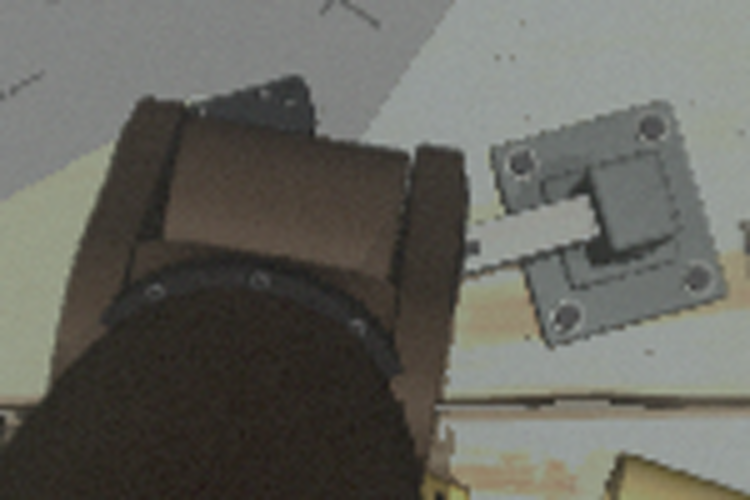

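The block is threaded: the bar comes out of its right face at crop (385,250), with the ball at (490,285). Friction is only about 1 N. I'll push on to just before the ball.

Request:
arm_command(
  motion=[-1,0,4,0,0,0,0,-1,0,8,0,0,0,0,-1,0,12,0,0,0,0,-1,0,16,0,0,0,0,-1,0,20,0,0,0,0,-1,0,24,0,0,0,0,-1,0,28,0,0,0,0,-1,0,30,0,0,0,0,-1,0,30,0,0,0,0],
)

```text
t: 9.7
eef_pos: [497.4, -57.2, 64.4]
tcp_rot: [3.142, -0.0, 0.259]
ft_force: [0.0, -0.7, -2.0]
opening: 0.482
```

```bash
python3 st.py
```

```text
t 9.70 s -52.75 lat -0.06 z 64.40 yaw 0.2592 | F out -0.68 lat -0.18 z -1.98 M [-0.03 -0.16 -0.05] open 0.482 [ 3.1415 -0.      0.2592]
```

Request:
arm_command(
  motion=[-1,0,3,0,0,0,0,-1,0,6,0,0,0,0,-1,0,9,0,0,0,0,-1,0,11,0,0,0,0,-1,0,12,0,0,0,0,-1,0,12,0,0,0,0],
)

```text
t: 10.3
eef_pos: [500.5, -68.7, 64.4]
tcp_rot: [3.142, 0.0, 0.259]
ft_force: [-0.3, 1.0, -2.1]
opening: 0.482
```

```bash
python3 st.py
```

```text
t 10.30 s -64.62 lat -0.07 z 64.39 yaw 0.2593 | F out 1.08 lat -0.02 z -2.14 M [-0.04 -0.17 -0.02] open 0.482 [3.1415 0.     0.2593]
```

Request:
arm_command(
  motion=[-1,0,1,0,0,0,0,-1,0,2,0,0,0,0,-1,0,2,0,0,0,0],
)

```text
t: 10.6
eef_pos: [501.0, -70.6, 64.4]
tcp_rot: [3.141, -0.0, 0.26]
ft_force: [-0.2, -0.7, -1.9]
opening: 0.488
```

```bash
python3 st.py
```

```text
t 10.60 s -66.58 lat -0.01 z 64.44 yaw 0.2595 | F out -0.61 lat -0.32 z -1.93 M [-0.02 -0.14  0.02] open 0.488 [ 3.1414e+00 -1.0000e-04  2.5950e-01]
```

Request:
arm_command(
  motion=[-1,0,1,0,0,0,0,-1,0,2,0,0,0,0,-1,0,2,0,0,0,0],
)

```text
t: 10.9
eef_pos: [501.6, -72.5, 64.4]
tcp_rot: [3.141, -0.0, 0.259]
ft_force: [0.5, -0.2, -2.0]
opening: 0.484
```

```bash
python3 st.py
```

```text
t 10.90 s -68.60 lat -0.01 z 64.42 yaw 0.2595 | F out -0.35 lat 0.44 z -2.01 M [ 0.01 -0.12 -0.03] open 0.484 [ 3.1415e+00 -1.0000e-04  2.5950e-01]
```

Request:
arm_command(
  motion=[-1,0,1,0,0,0,0,-1,0,2,0,0,0,0,-1,0,2,0,0,0,0],
)

```text
t: 11.2
eef_pos: [502.1, -74.5, 64.4]
tcp_rot: [3.141, -0.0, 0.259]
ft_force: [1.1, -0.7, -2.9]
opening: 0.481
```

```bash
python3 st.py
```

```text
t 11.20 s -70.63 lat -0.02 z 64.44 yaw 0.2594 | F out -0.91 lat 0.86 z -2.91 M [-0.   -0.12  0.04] open 0.481 [ 3.1414e+00 -1.0000e-04  2.5940e-01]
```

Request:
arm_command(
  motion=[-1,0,1,0,0,0,0,-1,0,2,0,0,0,0,-1,0,2,0,0,0,0],
)

```text
t: 11.5
eef_pos: [502.6, -76.4, 64.4]
tcp_rot: [3.141, -0.0, 0.259]
ft_force: [-1.3, 0.8, -1.7]
opening: 0.484
```

```bash
python3 st.py
```

```text
t 11.50 s -72.63 lat -0.03 z 64.43 yaw 0.2594 | F out 1.12 lat -1.07 z -1.68 M [ 0.03 -0.14 -0.04] open 0.484 [ 3.1414e+00 -1.0000e-04  2.5940e-01]
```

Request:
arm_command(
  motion=[-1,0,1,0,0,0,0,-1,0,2,0,0,0,0,-1,0,2,0,0,0,0],
)

```text
t: 11.8
eef_pos: [503.1, -78.3, 64.4]
tcp_rot: [3.141, -0.0, 0.26]
ft_force: [-0.3, -0.5, -2.7]
opening: 0.479
```

```bash
python3 st.py
```

```text
t 11.80 s -74.62 lat -0.01 z 64.42 yaw 0.2595 | F out -0.44 lat -0.43 z -2.73 M [-0.02 -0.07  0.01] open 0.479 [ 3.1414e+00 -1.0000e-04  2.5950e-01]
```

Request:
arm_command(
  motion=[-1,0,1,0,0,0,0,-1,0,2,0,0,0,0,-1,0,2,0,0,0,0],
)

```text
t: 12.1
eef_pos: [503.3, -79.8, 64.6]
tcp_rot: [-3.141, 0.0, 0.259]
ft_force: [-2.0, 4.9, 2.9]
opening: 0.482
```

```bash
python3 st.py
```

```text
t 12.10 s -76.08 lat -0.19 z 64.57 yaw 0.2594 | F out 5.26 lat -0.65 z 2.90 M [ 0.63  0.11 -0.01] open 0.482 [-3.141e+00  4.000e-04  2.594e-01]
```

Request:
arm_command(
  motion=[-1,0,1,0,0,0,0,-1,0,2,0,0,0,0,-1,0,2,0,0,0,0],
)

```text
t: 12.4
eef_pos: [503.3, -81.2, 64.5]
tcp_rot: [-3.14, 0.001, 0.259]
ft_force: [-3.1, 8.3, 4.3]
opening: 0.481
```

```bash
python3 st.py
```

```text
t 12.40 s -77.40 lat -0.57 z 64.53 yaw 0.2595 | F out 8.84 lat -0.84 z 4.32 M [ 1.2   0.37 -0.02] open 0.481 [-3.140e+00  1.300e-03  2.595e-01]
```

Ball contact starts at s≈-75.5, with the force rising to 9 N. I'll keep pushing gently.

Request:
arm_command(
  motion=[-1,0,1,0,0,0,0,-1,0,2,0,0,0,0,-1,0,2,0,0,0,0],
)

```text
t: 12.7
eef_pos: [503.9, -83.3, 64.7]
tcp_rot: [-3.14, 0.001, 0.26]
ft_force: [-3.7, 5.4, 5.9]
opening: 0.481
```

```bash
python3 st.py
```

```text
t 12.70 s -79.62 lat -0.48 z 64.67 yaw 0.2597 | F out 6.13 lat -2.18 z 5.91 M [ 0.81  0.49 -0.02] open 0.481 [-3.1405e+00  1.0000e-03  2.5970e-01]
```

Request:
arm_command(
  motion=[-1,0,1,0,0,0,0,-1,0,2,0,0,0,0,-1,0,2,0,0,0,0],
)

```text
t: 13.0
eef_pos: [504.8, -85.6, 64.9]
tcp_rot: [-3.141, 0.0, 0.26]
ft_force: [-2.9, 2.7, 6.5]
opening: 0.482
```

```bash
python3 st.py
```

```text
t 13.00 s -82.07 lat -0.19 z 64.92 yaw 0.2597 | F out 3.38 lat -2.12 z 6.53 M [ 0.37  0.33 -0.06] open 0.482 [-3.1413e+00  2.0000e-04  2.5970e-01]
```

Request:
arm_command(
  motion=[-1,0,1,0,0,0,0,-1,0,2,0,0,0,0,-1,0,2,0,0,0,0],
)

```text
t: 13.3
eef_pos: [505.8, -87.9, 65.1]
tcp_rot: [3.141, -0.001, 0.26]
ft_force: [-2.7, 0.2, 7.6]
opening: 0.482
```

```bash
python3 st.py
```

```text
t 13.30 s -84.57 lat 0.14 z 65.10 yaw 0.2598 | F out 0.88 lat -2.60 z 7.59 M [-0.24  0.24 -0.04] open 0.482 [ 3.141e+00 -7.000e-04  2.598e-01]
```

Request:
arm_command(
  motion=[-1,0,1,0,0,0,0,-1,0,2,0,0,0,0,-1,0,2,0,0,0,0],
)

```text
t: 13.6
eef_pos: [506.7, -90.1, 65.2]
tcp_rot: [3.14, -0.002, 0.26]
ft_force: [-1.5, -0.6, 7.9]
opening: 0.484
```

```bash
python3 st.py
```

```text
t 13.60 s -86.96 lat 0.45 z 65.24 yaw 0.2597 | F out -0.16 lat -1.59 z 7.87 M [-0.34  0.08  0.01] open 0.484 [ 3.1403e+00 -1.5000e-03  2.5970e-01]
```

Request:
arm_command(
  motion=[-1,0,1,0,0,0,0,-1,0,2,0,0,0,0,-1,0,2,0,0,0,0],
)

```text
t: 13.9
eef_pos: [507.3, -92.2, 65.3]
tcp_rot: [3.14, -0.002, 0.26]
ft_force: [-0.9, -2.2, 7.8]
opening: 0.486
```

```bash
python3 st.py
```

```text
t 13.90 s -89.05 lat 0.50 z 65.27 yaw 0.2597 | F out -1.89 lat -1.46 z 7.78 M [-0.32  0.06  0.02] open 0.486 [ 3.1402e+00 -1.7000e-03  2.5970e-01]
```

Request:
arm_command(
  motion=[-1,0,1,0,0,0,0,-1,0,2,0,0,0,0,-1,0,2,0,0,0,0],
)

```text
t: 14.2
eef_pos: [507.8, -94.0, 65.3]
tcp_rot: [3.14, -0.002, 0.26]
ft_force: [-1.1, -0.2, 8.4]
opening: 0.481
```

```bash
python3 st.py
```

```text
t 14.20 s -90.99 lat 0.49 z 65.26 yaw 0.2597 | F out 0.04 lat -1.09 z 8.45 M [-0.19  0.04 -0.04] open 0.481 [ 3.1403e+00 -1.6000e-03  2.5970e-01]
```

Request:
arm_command(
  motion=[-1,0,1,0,0,0,0,-1,0,1.5,0,0,0,0,-1,0,1.5,0,0,0,0],
)

```text
t: 14.5
eef_pos: [508.1, -95.4, 65.3]
tcp_rot: [3.14, -0.002, 0.26]
ft_force: [-1.2, 0.8, 7.8]
opening: 0.481
```

```bash
python3 st.py
```

```text
t 14.50 s -92.40 lat 0.49 z 65.26 yaw 0.2596 | F out 1.07 lat -0.91 z 7.83 M [-0.05  0.02 -0.01] open 0.481 [ 3.1404e+00 -1.6000e-03  2.5960e-01]
```

Request:
arm_command(
  motion=[-1,0,1,0,0,0,0,-1,0,1.5,0,0,0,0,-1,0,1.5,0,0,0,0],
)

```text
t: 14.8
eef_pos: [508.5, -96.8, 65.3]
tcp_rot: [3.14, -0.002, 0.26]
ft_force: [-1.2, 0.7, 7.6]
opening: 0.48
```

```bash
python3 st.py
```

```text
t 14.80 s -93.89 lat 0.50 z 65.26 yaw 0.2597 | F out 0.95 lat -0.98 z 7.64 M [ 0.   -0.01 -0.05] open 0.480 [ 3.1404e+00 -1.6000e-03  2.5970e-01]
```

Request:
arm_command(
  motion=[-1,0,0.5,0,0,0,0,-1,0,1,0,0,0,0,-1,0,1,0,0,0,0],
)

```text
t: 15.1
eef_pos: [508.8, -97.8, 65.3]
tcp_rot: [3.14, -0.002, 0.26]
ft_force: [-0.5, -0.3, 7.9]
opening: 0.479
```

```bash
python3 st.py
```

```text
t 15.10 s -94.92 lat 0.53 z 65.28 yaw 0.2596 | F out -0.17 lat -0.53 z 7.91 M [-0.09 -0.02  0.  ] open 0.479 [ 3.1403e+00 -1.7000e-03  2.5960e-01]
```

Request:
arm_command(
  motion=[-1,0,0.5,0,0,0,0,-1,0,1,0,0,0,0,-1,0,1,0,0,0,0],
)

```text
t: 15.4
eef_pos: [509.2, -98.9, 65.3]
tcp_rot: [3.14, -0.002, 0.26]
ft_force: [-1.1, -1.2, 9.0]
opening: 0.485
```

```bash
python3 st.py
```

```text
t 15.40 s -96.07 lat 0.61 z 65.30 yaw 0.2597 | F out -0.87 lat -1.35 z 8.98 M [-0.24  0.03 -0.04] open 0.485 [ 3.1401e+00 -1.8000e-03  2.5970e-01]
```

Request:
arm_command(
  motion=[-1,0,0.5,0,0,0,0,-1,0,1,0,0,0,0,-1,0,1,0,0,0,0],
)

```text
t: 15.7
eef_pos: [509.6, -100.0, 65.3]
tcp_rot: [3.14, -0.002, 0.26]
ft_force: [-0.6, -1.9, 7.4]
opening: 0.486
```

```bash
python3 st.py
```

```text
t 15.70 s -97.26 lat 0.68 z 65.31 yaw 0.2596 | F out -1.71 lat -1.09 z 7.42 M [-0.45 -0.12 -0.01] open 0.486 [ 3.1398e+00 -2.1000e-03  2.5960e-01]
```

Request:
arm_command(
  motion=[-1,0,0.5,0,0,0,0,-1,0,1,0,0,0,0,-1,0,1,0,0,0,0],
)

```text
t: 16.0
eef_pos: [509.9, -101.1, 65.3]
tcp_rot: [3.14, -0.002, 0.26]
ft_force: [-0.3, -2.2, 7.3]
opening: 0.484
```

```bash
python3 st.py
```

```text
t 16.00 s -98.37 lat 0.74 z 65.31 yaw 0.2596 | F out -2.09 lat -0.84 z 7.32 M [-0.41 -0.11 -0.02] open 0.484 [ 3.1397e+00 -2.3000e-03  2.5960e-01]
```

Request:
arm_command(
  motion=[-1,0,0.5,0,0,0,0,-1,0,1,0,0,0,0,-1,0,1,0,0,0,0],
)

```text
t: 16.3
eef_pos: [510.2, -102.1, 65.3]
tcp_rot: [3.139, -0.002, 0.26]
ft_force: [-0.8, -3.7, 7.0]
opening: 0.48
```

```bash
python3 st.py
```

```text
t 16.30 s -99.46 lat 0.77 z 65.31 yaw 0.2597 | F out -3.37 lat -1.76 z 6.95 M [-0.7  -0.12 -0.  ] open 0.480 [ 3.1395e+00 -2.3000e-03  2.5970e-01]
```

Request:
arm_command(
  motion=[-1,0,0.5,0,0,0,0,-1,0,1,0,0,0,0,-1,0,1,0,0,0,0],
)

```text
t: 16.6
eef_pos: [510.5, -103.3, 65.3]
tcp_rot: [3.139, -0.002, 0.26]
ft_force: [0.3, -5.5, 5.1]
opening: 0.481
```

```bash
python3 st.py
```

```text
t 16.60 s -100.60 lat 0.75 z 65.30 yaw 0.2597 | F out -5.42 lat -1.17 z 5.13 M [-0.83 -0.12 -0.01] open 0.481 [ 3.1393e+00 -2.3000e-03  2.5970e-01]
```

Request:
arm_command(
  motion=[-1,0,0.5,0,0,0,0,-1,0,1,0,0,0,0,-1,0,1,0,0,0,0],
)

```text
t: 16.9
eef_pos: [510.6, -103.9, 65.2]
tcp_rot: [3.14, -0.002, 0.259]
ft_force: [0.7, -1.2, 5.3]
opening: 0.481
```

```bash
python3 st.py
```

```text
t 16.90 s -101.29 lat 0.69 z 65.18 yaw 0.2595 | F out -1.35 lat 0.37 z 5.26 M [-0.33 -0.25 -0.04] open 0.481 [ 3.1399e+00 -2.0000e-03  2.5950e-01]
```

Request:
arm_command(
  motion=[-1,0,0.4,0,0,0,0,-1,0,0.4,0,0,0,0],
)

```text
t: 17.1
eef_pos: [510.6, -104.2, 65.2]
tcp_rot: [3.14, -0.002, 0.26]
ft_force: [0.1, -0.9, 6.1]
opening: 0.482
```

```bash
python3 st.py
```

```text
t 17.10 s -101.54 lat 0.63 z 65.17 yaw 0.2595 | F out -0.93 lat -0.15 z 6.15 M [-0.09 -0.2  -0.07] open 0.482 [ 3.1401e+00 -1.9000e-03  2.5950e-01]
```

Request:
arm_command(
  motion=[-1,0,0.4,0,0,0,0,-1,0,0.4,0,0,0,0],
)

```text
t: 17.3
eef_pos: [510.6, -104.4, 65.1]
tcp_rot: [3.14, -0.002, 0.26]
ft_force: [0.6, 0.9, 5.7]
opening: 0.483
```

```bash
python3 st.py
```

```text
t 17.30 s -101.73 lat 0.57 z 65.13 yaw 0.2595 | F out 0.73 lat 0.79 z 5.72 M [ 0.12 -0.13 -0.01] open 0.483 [ 3.1404e+00 -1.7000e-03  2.5950e-01]
```

The pull peaked at about 5 N and then fell to zero at s≈-101.6, with the upward force dropping too. The ball is in the groove, so I'll release.

Request:
arm_command(
  motion=[0.2,0,0,0,0,0,0,0.6,0,0,0,0,0,0,1,0,0,0,0,0,0,1,0,0,0,0,0,0,1,0,0,0,0,0,0,1,0,0,0,0,0,0],
)

```text
t: 17.9
eef_pos: [509.9, -104.1, 64.4]
tcp_rot: [3.142, 0.0, 0.26]
ft_force: [-0.4, -0.3, 0.5]
opening: 0.932
```

```bash
python3 st.py; python3 -c "
from mv import *
print(rel((400,-420,260),-.5)); print(env.state()['joints'])"
```

```text
t 17.90 s -101.29 lat -0.03 z 64.39 yaw 0.2596 | F out -0.14 lat -0.44 z 0.54 M [-0.03 -0.12  0.05] open 0.932 [3.1415 0.     0.2596]
(array([-187.3,  277.1, -195.6]), array([1.000e-02, 0.000e+00, 4.352e+01]))
[-3.28348685e-01  5.57530046e-01  1.95835339e+00 -1.45387419e-04
  6.25695239e-01 -5.87811130e-01]
```

Request:
arm_command(
  motion=[1,0,0,-10,0,0,0,1,0,0,-30,0,0,0,1,0,0,-70,0,0,0,1,0,0,-110,0,0,0,1,0,0,-150,0,0,0,1,0,0,-190,0,0,0,1,-40,60,-190,0,0,8,1,-75,110,-195,0,0,16,1,-110,165,-195,0,0,25,1,-150,220,-195,0,0,34,1,-187,277,-195,0,0,43,1,-187,277,-195,0,0,43,1,-187,277,-195,0,0,43,1,-187,277,-195,0,0,43],
)

```text
t: 19.3
eef_pos: [398.5, -423.2, 259.7]
tcp_rot: [3.141, -0.0, -0.495]
ft_force: [0.3, -0.2, 0.5]
opening: 0.999
```

```bash
python3 st.py
python3 - <<'E'
from ov import *
for n in('scene','top'):
    im,d=env.read_camera(n); np.savez(n+'5.npz',im=im,d=d)
save('scene5',np.load('scene5.npz')['im']); save('top5',np.load('top5.npz')['im'])
im=np.load('top5.npz')['im'][160:235,230:350]; cv2.imwrite('pics/tp5c.png',cv2.resize(im[...,::-1],None,fx=6.6,fy=6.6,interpolation=cv2.INTER_CUBIC))
E
```

```text
t 19.30 s -381.19 lat -189.45 z 259.73 yaw -0.4948 | F out -0.24 lat 0.24 z 0.53 M [-0.02 -0.   -0.  ] open 0.999 [ 3.1408e+00 -3.0000e-04 -4.9480e-01]
```

View pics/top5.png

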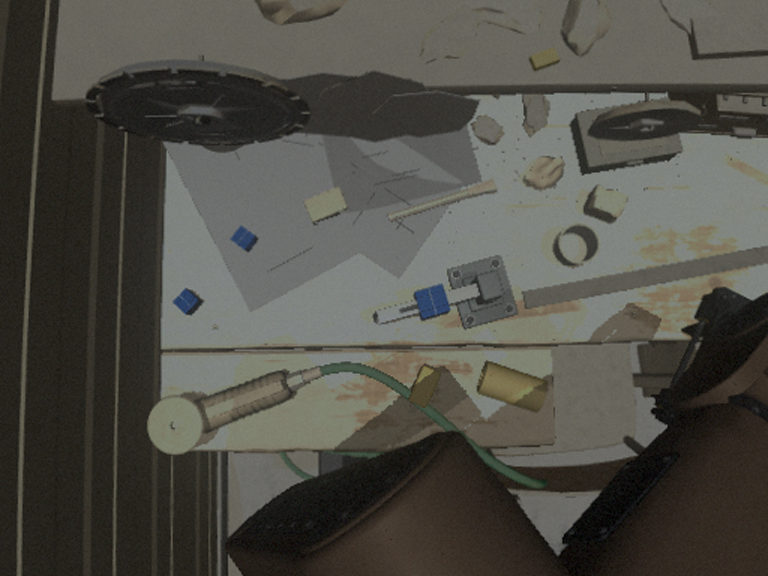

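View pics/tp5c.png

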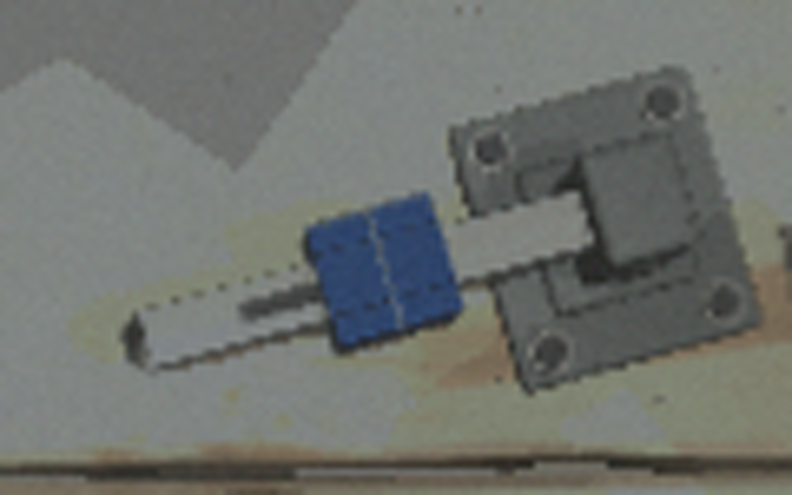

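View pics/scene5.png

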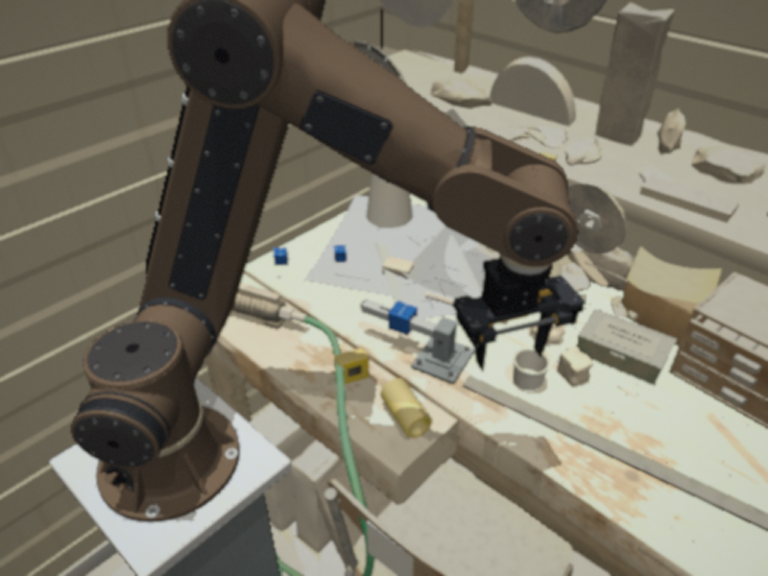

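The block sits on the bar with its white line at crop (387,268), about px (288,200), which is where the ball was. The bystanders have not moved. One numeric check remains before I hand in.

Run:
```python
from ov import *
p=(534.9,-198.8,.257); R=np.array([[np.cos(p[2]),-np.sin(p[2]),0],[np.sin(p[2]),np.cos(p[2]),0],[0,0,1]])
g=lambda s,z:w2p('top',R@[0,198+s,z]+[p[0],p[1],0])[0]
from scipy.optimize import minimize_scalar as ms
for nm,px,z in(('ball',(287.4,200.9),90),('line',(288.1,200.1),101.5)):
    print(nm,ms(lambda s:((g(s,z)-px)**2).sum(),bounds=(-130,-60),method='bounded').x)
f=np.load('top5.npz')['im'].astype(int); w=f[...,2]-f[...,0]
t=np.zeros((384,512)); s=(slice(180,218),slice(268,308)); t[s]=np.clip(w[s]/56,0,1)
t[s]=cv2.morphologyEx(t[s],cv2.MORPH_CLOSE,np.ones((3,3)))
TOP=[box(-23,23,-24,24,46.9,47)]
gg=lambda q:np.square(render('top',TOP,(q[0],q[1],q[2]/100),(268,180,308,218),54.5)-t[s]).sum()
q0=np.array([510.,-104,26])
for k in range(3):
    r=minimize(gg,q0,method='Nelder-Mead',options=dict(initial_simplex=[q0,q0+[5,0,0],q0+[0,5,0],q0+[0,0,6]],xatol=.02,fatol=.001)); q0=r.x
print(q0,r.fun,'s',R[:2,:2].T@(q0[:2]-p[:2])-[0,198])
a=np.load('top0.npz')['im'].astype(int)
for nm,(u0,v0,u1,v1) in dict(roll=(318,238,366,275),pot=(365,148,400,180),sand=(200,120,235,150),small1=(112,188,136,212),small2=(150,148,172,170),tape=(270,240,296,272)).items():
    print(nm,np.abs(f[v0:v1,u0:u1]-a[v0:v1,u0:u1]).mean().round(1))
```

```text
ball -99.44187245248595
line -100.62552448751892
[ 509.9462595  -103.93008984   27.13658138] 5.483054030435705 s [-2.01260197e-02 -9.99031672e+01]
roll 8.5
pot 3.3
sand 3.2
small1 3.6
small2 3.2
tape 28.3
```

```bash
python3 -c "
from cell import env
print(env.job_done()); print(env.state()['t'])"
```

```text
the job is handed in; nothing more can be done
None
the job is handed in; nothing more can be done
```

The blue stop block is on the bar, clicked in on the sprung ball. I handed the job in about 19.5 s into the run (limit 58 s), with the gripper clear.

- **Block choice:** There were three blue blocks. I took the one that measured 47 mm high; the other two are about 33 mm.
- **Force along the bar:** Resistance at the ball's mouth reached about 9 N. It was near zero under the flat roof, where 2–4 N was expected. The pull into the groove peaked at about 5 N, where about 3 N was expected, and then fell to zero. I stopped there and let go. No hard contact showed at any step.
- **Position afterwards:** In the top picture the block's centre is 99.9 mm from the bar's free end, or 100.6 mm going by its white line. The ball had been measured at 99.4 mm. That is within camera accuracy and well inside the 12 mm groove.
- **Disagreement:** The arm's own reading at the click was about 101.6 mm from the free end, about 2 mm more than the camera figure. I put that down to the block sitting slightly off in the grip and to calibration.
- **Other things on the bench:** The pot, rubbing block and both small blue blocks look the same as at the start. The tape measure's patch of the picture changed, and the film roll's slightly. I put both down to the arm's shadow, since the gripper never came near them. The chisel I did not check.

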